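# Snap the pressure tester onto the vessel's check nipple and hold it

### The job

Take the loose red dust cap off the leaning brass nipple of the steel pressure vessel and leave it in the white tray. Then take the blue-handled pressure tester by its handle, press its coupler squarely onto the nipple until it snaps on, and push it fully home against the valve spring. Finish while still holding it pushed home there, and leave the other things on the bench where they are.

Things in the scene. Friction and masses are not known exactly. Their poses are not given: they have to be found in the camera images.
- vessel: Squat stainless pressure vessel fixed to the bench, 128 mm across its clamp flange, 70 mm high to the lid; a black knob (22 mm across, its top 96 mm above the bench) stands on the lid 30 mm from the centre on the side away from the lean. Origin: centre of its underside. The nipple rises from the lid's centre and leans towards the vessel's own -x.
- nipple: Brass check nipple, leaning 0.38 rad (22 degrees) from vertical. Origin: on its axis at the underside of its round collar, straight above the vessel's origin, 86 mm above the bench; z points out along the nipple. Along z: collar 32 mm across, 0 to 5 mm; neck 10 mm across, 5 to 22 mm; ball head 16 mm across centred at 28 mm; sprung valve pin 6 mm across standing out of the ball up to 44 mm.
- valve (a joint): How far the valve pin in the nipple is pushed in, 0 to 0.008 m. It pushes back with 3 N at 0 and 1 N more per mm; it reads 0.007 when the coupler is fully home (rim on the collar).
- cap: Red plastic dust cap, 30 g, standing loosely over the nipple with its rim on the collar: a plain cup 28 mm across and 44 mm long, bore 21 mm across and 40 mm deep. Origin: centre of its open rim; z points along its axis to its closed end at 44 mm. Lift it off along the nipple's axis.
- tray: Shallow white tray fixed to the bench, 120 mm square and 14 mm high, walls and floor 4 mm thick. Origin: centre of its underside.
- coupler: Hand-held pressure tester, about 0.25 kg, 100 mm long, upright on a yellow pad 4 mm thick. Origin: centre of the coupler's open rim at its lower end; z runs along its axis to the handle. Round body 34 mm across from z = 0 to 62 mm. A white readout box sticks out to its own +x: 16 to 46 mm from the axis, 44 mm wide, z = 28 to 58 mm.
- handle (a point): Middle of the tester's blue square handle, on its axis 81 mm from the rim: 28 by 28 mm, sides along the tester's own x and y, from 62 to 100 mm.
- jaws (a point): Centre of the coupler's four sprung jaws, in its bore 9 mm from the rim. Bore 27 mm across for the first 5 mm, then 21 mm, floor at 32 mm. The jaws snap over the nipple's ball (about 8 N) when the rim passes 19 mm along the nipple's z; from 12 mm on the floor pushes the valve pin; fully home the rim is on the collar, at 5 mm. Let go, it springs back about 7 mm.
- wash_bottle: Bystander: translucent wash bottle with blue cap and curved spout, 66 mm across, 170 mm high. Origin: centre of its underside.
- beaker: Bystander: glass beaker 72 mm across, 90 mm high. Origin: centre of its underside.
- buffer_a: Bystander: white jar with yellow cap, 44 mm across, 75 mm high. Origin: centre of its underside.
- buffer_b: Bystander: white jar with green cap, 44 mm across, 75 mm high. Origin: centre of its underside.
- sponge: Bystander: yellow and green sponge, 90 by 60 by 28 mm. Origin: centre of its underside.

How it is judged (in metres and radians):
On the way, in this order (a step that is already met when the one before it is completed fails the run):
1. the cap is off the nipple (distance between cap and nipple above 0.08 m), for 0.1 s.
2. the cap lies let go in the tray (x of cap in the frame of tray between -0.057 and 0.057 m and y of cap in the frame of tray between -0.057 and 0.057 m and height (world z) of cap below 0.055 m and linear speed of cap below 0.03 m/s and contact force between each of the arm, the fingers and cap below 0.2 N and contact force between cap and tray above 0.1 N), for 0.2 s.
3. the coupler has snapped squarely onto the nipple (z of coupler in the frame of nipple below 0.0165 m and x of coupler in the frame of nipple between -0.004 and 0.004 m and y of coupler in the frame of nipple between -0.004 and 0.004 m and angle between the z axis of coupler and the z axis of nipple, either way round below 0.12 rad), for 0.1 s.
At the end, for the whole second after the job is handed in: The coupler is on the nipple, its rim within 3.5 mm of the collar and within 4 mm of the nipple's axis, square to within 0.12 rad, the valve pin pushed in more than 5 mm and kept there by the robot still gripping the tester (more than 5 N on the nipple); the cap lies let go and still in the tray (all of step 2 and z of coupler in the frame of nipple below 0.0085 m and x of coupler in the frame of nipple between -0.004 and 0.004 m and y of coupler in the frame of nipple between -0.004 and 0.004 m and angle between the z axis of coupler and the z axis of nipple, either way round below 0.12 rad and value of joint valve above 0.005 m and velocity of joint valve below 0.01 m/s and contact force between coupler and vessel above 5 N and contact force between the fingers and coupler above 2 N); the arm keeps its last pose, push and grip.
It fails at once if a bystander (wash bottle, beaker, jar or sponge) was shoved more than 50 mm or picked up (distance of any of wash_bottle, beaker, buffer_a, buffer_b, sponge from where it was at the start of the episode above 0.05 m).
It also fails if it takes over 54 s, if anything falls off the work surface, if the arm or the gripper's body presses on something with over 40 N, if the wrist force passes 120 N, or if a joint passes its speed limit or range.

### The arm

A 6-joint arm with a two-finger parallel gripper is mounted at the origin on the work surface. World frame = base frame: x ahead of the robot, y to its left, z up, the work surface at z = 0. Lengths are in m, angles in degrees, forces in N, time in s.
With the tool pointing down it reaches from about 0.4 to 0.825 m from the base axis. Payload 7 kg.
Tool frame: the origin (TCP) lies between the finger pads; the fingertips stand 19 mm ahead of it and the grasp point (between the pads) is the TCP; z points along the fingers, y is the line along which they close (so a half turn about z gives the same grasp; the last joint's range is limited). The gripper opens to 88 mm and grips with 3 to 60 N. Pads are 19 mm wide; open, the fingers measure 130 mm over their backs; the gripper's body (78 mm by 193 mm) begins 47 mm behind the grasp point.
Start: joints at [91.794, 20.546, 0.682, 0, -70.136, -16.507], TCP at [0.171, 0.653, 0.246] pointing down, gripper open.
Joint ranges: [-176.03, 176.03], [-82.01, 121.73], [-58.28, 71.71], [-173.87, 95.51], [-174.79, -0.11], [-173.66, 173.66]. Speed limits (degrees/s): [136.94, 136.94, 172.46, 180, 180, 180].

### API

Orientations are given as [roll, pitch, yaw] about the fixed x, y, z axes, in that order (R = Rz(yaw) Ry(pitch) Rx(roll)).
In Python, from bench import robot gives the robot as it stands. Calls block until the motion is done:
- robot.reach(position, orientation): joint-space move of the TCP to a pose.
- robot.servo_line(position, rate=0.15, frame=None, guard=None): straight line of the TCP; frame=None keeps the orientation; rate is the mean speed in m/s. With guard (N) it stops when the force on the tool has changed by that much, and returns True; else False.
- robot.goto_joints(angles): joint-space move.
- robot.release() and robot.grab(squeeze=None): open the fingers fully, or close them until they stop; squeeze is the grip in N (None keeps the last).
- robot.wait(seconds).
- robot.solve_ik(position, orientation): joint angles nearest the present ones, or None.
- robot.observe(): the state.
- robot.grab_frame(name): name is "side" or "top"; returns the picture (420x560x3 uint8, red, green, blue); there is no depth.
- robot.camera_params(name): a dict with "fx", "fy", "cx", "cy" (pixels), "D" ([k1, k2, p1, p2, k3] as OpenCV has them; the pictures are not rectified), "cam_to_world" (4x4, takes a point from camera to world coordinates). Camera axes: x right, y up, looking along -z (the intrinsics and any distortion apply to the point x, -y, -z); pixel columns grow to the right and rows downward; lengths in m; the calibration is good to about 2 mm. A picture is of the moment at which its call begins. camera_params takes no time and is no camera call.
A pose or a line that the arm cannot do raises robot.Unreachable and nothing moves.
- robot.sign_off(): hands the job in; it is judged then, once.
The state is a dict: "time": time; "q": joint angles; "dq": joint speeds; "tau": joint torques, N m; "tool_pos": TCP position; "orientation": TCP orientation; "contact_force": force on the tool from outside, world axes, zero at the start; "ft_torque": the same for the moment, N m; "grip_width": finger opening in m; "finger_force": force on a finger pad.
Only numpy, scipy, OpenCV 4.12 (cv2) and the standard library are available. Lean on these libraries where they do the work, as an engineer would, in place of code of your own. Each camera call takes 0.05 s, during which the arm holds its last target. There are 200 camera calls.

## Working session

There is one attempt and no reset: what is moved stays moved. The work goes in short steps, each a Python script; the robot and the scene stay as the last script left them, time stands still between calls to the robot, and variables do not carry over. Pictures are saved under pics/ and viewed, at most 10 in all, crops included, and the job is handed in when it is done.

```bash
mkdir -p pics; ls
python3 - <<'E'
from bench import robot
import cv2,numpy as np
for n in("side","top"):
    f=robot.grab_frame(n); cv2.imwrite(f"pics/{n}0.png",f[:,:,::-1]); p=robot.camera_params(n); print(n,{k:np.round(v,4).tolist() for k,v in p.items()})
print(robot.observe())
E
```

```text
pics
side {'fx': 487.5616, 'fy': 487.5616, 'cx': 279.4602, 'cy': 208.9436, 'D': [-0.0009, 0.0, 0.0, 0.0, 0.0], 'cam_to_world': [[0.8386, 0.4116, -0.3568, 0.1334], [-0.5446, 0.6486, -0.5317, -0.6237], [0.0126, 0.6402, 0.7681, 1.0072], [0.0, 0.0, 0.0, 1.0]]}
top {'fx': 401.148, 'fy': 401.148, 'cx': 276.6059, 'cy': 211.6228, 'D': [-0.1215, 0.0, 0.0, 0.0, 0.0], 'cam_to_world': [[-0.0131, 0.9982, -0.0589, 0.4638], [-0.9998, -0.0139, -0.0133, -0.0069], [-0.0141, 0.0587, 0.9982, 1.2286], [0.0, 0.0, 0.0, 1.0]]}
{'time': 0.1, 'q': array([ 9.17929341e+01,  2.05865808e+01,  6.41049018e-01, -1.72227668e-02,
       -7.01363928e+01, -1.65053029e+01]), 'dq': array([ 0.12305726, -0.11979215,  0.18672548,  0.00592795,  0.0090162 ,
       -0.03765181]), 'tau': array([ 1.37509596e-04, -5.84160447e+01,  2.93751454e+01,  7.01547682e+00,
        1.01305961e-02, -4.82365567e-05]), 'tool_pos': array([0.17136804, 0.65247615, 0.24474184]), 'orientation': array([ 1.79916851e+02, -7.75277786e-03, -1.47182267e+01]), 'contact_force': array([-0.27712434, -0.67878071, -0.32072531]), 'ft_torque': array([ 0.02773639, -0.0172372 ,  0.06985916]), 'finger_force': 0.0, 'grip_width': 0.0874294675239479}
```

View pics/side0.png

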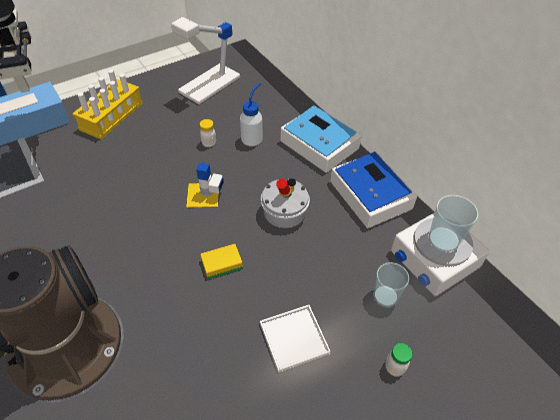

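View pics/top0.png

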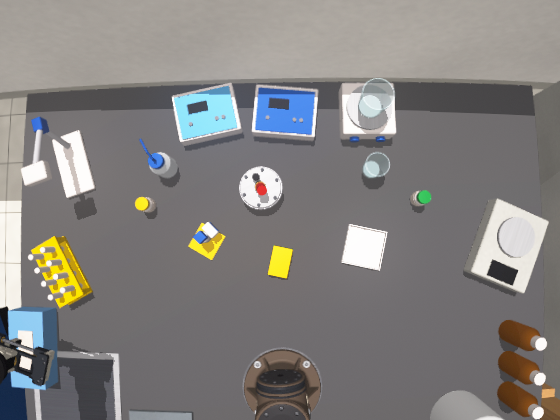

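The side view shows the vessel at (285,200), with the red cap at (284,187) and the knob at (292,183). The tester is at (206,180) and the tray at (294,337). In the top view the vessel is at (261,188), the tester at (205,236) and the tray at (365,247).

```bash
cat > h.py <<'E'
from bench import robot
import cv2,numpy as np
from scipy.spatial.transform import Rotation as Rn
P={n:robot.camera_params(n) for n in("side","top")}
def ray(n,uv):
    p=P[n];K=np.array([[p["fx"],0,p["cx"]],[0,p["fy"],p["cy"]],[0,0,1.]])
    x,y=cv2.undistortPoints(np.array([[uv]],float),K,np.array(p["D"]))[0,0]
    T=np.array(p["cam_to_world"]);d=T[:3,:3]@[x,-y,-1];return T[:3,3],d/np.linalg.norm(d)
def onz(n,uv,z):
    o,d=ray(n,uv);return o+d*(z-o[2])/d[2]
def tri(us,ut):
    (a,d),(b,e)=ray("side",us),ray("top",ut)
    s,t=np.linalg.lstsq(np.c_[d,-e],b-a,rcond=None)[0]
    return (a+s*d+b+t*e)/2,np.linalg.norm(a+s*d-b-t*e)
def blobs(img,lo,hi,box,amin=8):
    x0,y0,x1,y1=box;h=cv2.cvtColor(img,cv2.COLOR_RGB2HSV)[y0:y1,x0:x1]
    m=cv2.inRange(h,np.array(lo),np.array(hi))
    n,l,s,c=cv2.connectedComponentsWithStats(m)
    return [(np.round(c[i]+[x0,y0],2).tolist(),int(s[i,4]),(s[i,:4]+[x0,y0,0,0]).tolist()) for i in range(1,n) if s[i,4]>=amin]
E
python3 - <<'E'
from h import *
I={n:cv2.imread(f"pics/{n}0.png")[:,:,::-1].copy() for n in P}
B={"side":{"v":(255,165,315,230),"t":(180,155,230,212),"tray":(250,295,340,380)},"top":{"v":(232,160,290,216),"t":(183,217,230,262),"tray":(335,220,395,275)}}
C={"red":("v",(0,150,90),(8,255,255)),"knob":("v",(0,0,0),(179,255,45)),"blue":("t",(105,120,50),(130,255,255)),"white":("t",(0,0,120),(179,60,255)),"pad":("t",(18,150,100),(35,255,255)),"tray":("tray",(0,0,120),(179,60,255)),"steel":("v",(0,0,100),(179,70,255))}
for k,(b,lo,hi) in C.items():
    for n in P: print(k,n,blobs(I[n],lo,hi,B[n][b],15))
c=[]
for n,k in(("side","v"),("top","v"),("side","t"),("top","t")):
    x0,y0,x1,y1=B[n][k];c.append(cv2.resize(I[n][y0:y1,x0:x1],(390,290),interpolation=cv2.INTER_CUBIC))
cv2.imwrite("pics/c1.png",np.vstack([np.hstack(c[:2]),np.hstack(c[2:])])[:,:,::-1])
E
```

```text
red side [([282.86, 185.79], 146, [277, 178, 13, 17])]
red top [([260.81, 188.48], 99, [256, 183, 11, 12])]
knob side [([291.14, 181.84], 43, [287, 179, 9, 7])]
knob top []
blue side [([203.15, 170.83], 202, [197, 162, 14, 18]), ([220.11, 184.47], 19, [219, 178, 4, 13])]
blue top [([199.88, 236.63], 101, [193, 231, 14, 12])]
white side [([211.25, 182.82], 290, [199, 173, 24, 21])]
white top [([224.56, 233.98], 210, [217, 217, 13, 41]), ([209.02, 230.82], 182, [202, 221, 17, 22])]
pad side [([199.62, 197.6], 513, [186, 183, 33, 25])]
pad top [([200.0, 227.32], 28, [196, 223, 8, 10]), ([207.97, 245.94], 453, [189, 233, 36, 27])]
tray side [([298.32, 341.46], 3733, [260, 304, 80, 74])]
tray top [([362.67, 246.15], 2688, [335, 220, 60, 55])]
steel side [([284.34, 204.33], 1521, [260, 179, 50, 49])]
steel top [([260.04, 185.75], 2829, [232, 160, 58, 56])]
```

View pics/c1.png

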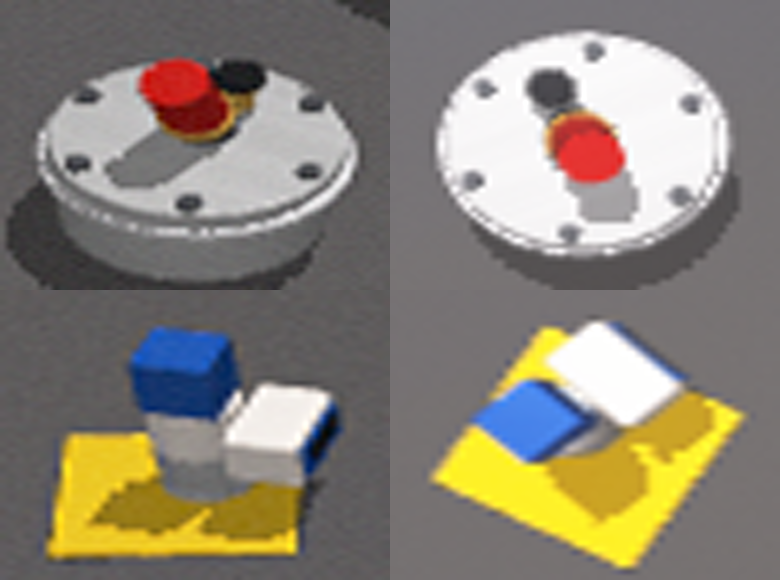

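The crops confirm the layout: the cap leans away from the knob, and the tester's readout box points up and right in the top view. Next I turn these into positions.

```bash
cat > m.py <<'E'
from h import *
I={n:cv2.imread(f"pics/{n}0.png")[:,:,::-1].copy() for n in P}
r=lambda x:np.round(x,4).tolist()
# flange ellipse (top view) at lid height
g=cv2.cvtColor(I["top"],cv2.COLOR_RGB2GRAY)[155:221,225:297]
c=max(cv2.findContours((g>175).astype(np.uint8),0,1)[0],key=cv2.contourArea)
e=cv2.fitEllipse(cv2.convexHull(c)); print("ellipse",e); V=onz("top",np.array(e[0])+[225,155],.070); print("vessel",r(V))
cs=blobs(I["side"],(0,150,180),(8,255,255),(255,165,315,230)); ct=blobs(I["top"],(0,150,200),(8,255,255),(232,160,290,216)); print(cs,ct)
print("captop",r(onz("side",cs[0][0],.1315)),r(onz("top",ct[0][0],.1315)),tri(cs[0][0],ct[0][0]))
print("knob",r(onz("side",(291.6,182),.096)),r(onz("top",(255.9,177),.096)))
for v in(120,150,170):
    bs=blobs(I["side"],(105,120,v),(130,255,255),(180,155,214,212)); bt=blobs(I["top"],(105,120,v),(130,255,255),(183,217,230,262)); print(v,bs,bt)
    if bs and bt: print("handle top",r(onz("side",bs[0][0],.104)),r(onz("top",bt[0][0],.104)),tri(bs[0][0],bt[0][0]))
h=cv2.cvtColor(I["top"],cv2.COLOR_RGB2HSV)
def rect(m,x0,y0,z,n="top"):
    c=max(cv2.findContours(m.astype(np.uint8),0,1)[0],key=cv2.contourArea)
    q=cv2.boxPoints(cv2.minAreaRect(c))+[x0,y0]; return np.array([onz(n,p,z) for p in q])
for nm,m,x0,y0,z in(("box",cv2.inRange(h[217:262,198:222],(0,0,200),(179,60,255)),198,217,.062),("tray",cv2.inRange(h[215:280,330:400],(0,0,150),(179,60,255)),330,215,.014),("pad",cv2.inRange(h[217:262,183:230],(18,150,60),(35,255,255)),183,217,.004)):
    q=rect(m,x0,y0,z);ed=np.diff(q[:3],axis=0);print(nm,r(q.mean(0)),"edges",r(np.linalg.norm(ed,axis=1)),"yaw",np.degrees(np.arctan2(ed[:,1],ed[:,0])).round(1))
E
python3 m.py
```

```text
ellipse ((35.28556442260742, 32.308406829833984), (42.35588455200195, 43.111263275146484), 68.88609313964844)
vessel [0.6036, 0.0551, 0.07]
[([281.47, 182.95], 79, [277, 179, 10, 9])] [([261.45, 189.78], 73, [257, 185, 10, 10])]
captop [0.5895, 0.0493, 0.1315] [0.5893, 0.0487, 0.1315] (array([0.58915718, 0.04870361, 0.1322633 ]), np.float64(0.00020530009039001988))
knob [0.6316, 0.0656, 0.096] [0.6303, 0.0659, 0.096]
120 [([202.49, 166.64], 87, [197, 162, 12, 10])] [([199.54, 236.73], 94, [193, 231, 14, 12])]
handle top [0.4622, 0.2282, 0.104] [0.4623, 0.2264, 0.104] (array([0.46189747, 0.22620517, 0.10590307]), np.float64(0.0008828263599675188))
150 [([202.56, 166.31], 78, [197, 162, 12, 9])] [([199.27, 236.55], 88, [193, 231, 13, 12])]
handle top [0.4629, 0.2292, 0.104] [0.4628, 0.2272, 0.104] (array([0.46244636, 0.22688495, 0.10623585]), np.float64(0.0008054332059557644))
170 [([202.53, 166.37], 68, [197, 163, 12, 8])] [([199.27, 236.55], 88, [193, 231, 13, 12])]
handle top [0.4628, 0.2291, 0.104] [0.4628, 0.2272, 0.104] (array([0.4624105 , 0.22695787, 0.10597395]), np.float64(0.0008852554575073111))
box [0.4816, 0.2071, 0.062] edges [0.029, 0.0417] yaw [ -45.8 -135.2]
tray [0.4251, -0.2541, 0.014] edges [0.121, 0.1219] yaw [ -12.5 -102.1]
pad [0.4488, 0.2258, 0.004] edges [0.0854, 0.0851] yaw [ -30.9 -120.6]
```

```bash
cat >> h.py <<'E'
LEAN=np.radians(202); N0=np.array([.6049,.0554,.086]); 
AX=np.array([np.sin(.38)*np.cos(LEAN),np.sin(.38)*np.sin(LEAN),np.cos(.38)])
def frame(z,y):
    z=z/np.linalg.norm(z);y=y-z*(y@z);y/=np.linalg.norm(y)
    return Rn.from_matrix(np.c_[np.cross(y,z),y,z]).as_euler("xyz",degrees=True)
H=np.array([-np.sin(LEAN),np.cos(LEAN),0])
TR=np.array([.4251,-.2541,0])
E
python3 - <<'E'
from h import *
for s in(1,-1):
    o=frame(-AX,s*H);print(s,o.round(1),[np.round(robot.solve_ik(N0+AX*k,o),1) if robot.solve_ik(N0+AX*k,o) is not None else None for k in(220,40*1,86)] if 0 else [robot.solve_ik(N0+AX*k,o) for k in(.22,.04,.086)])
for y in(-46,134): print(y,robot.solve_ik([.4628,.2275,.085],[180,0,y]))
for y in(-12,78,-102,168): print(y,robot.solve_ik(TR+[0,0,.04],[180,0,y]))
E
```

```text
1 [180.  -21.8  22. ] [array([ 24.60852875,  -6.86626389, -29.24714646,   1.34756155,
       -45.87509513,  86.63902636]), array([ 24.18701065,  10.10116138, -37.00130856,   2.24787853,
       -21.15435165,  85.87232718]), array([ 24.28492988,   5.20274102, -35.65669832,   1.8417308 ,
       -27.39595109,  86.24261563])]
-1 [-180.    21.8 -158. ] [array([ 24.60852875,  -6.86626389, -29.24714646,   1.34756155,
       -45.87509513, -93.36097364]), array([ 24.18701065,  10.10116138, -37.00130856,   2.24787853,
       -21.15435165, -94.12767282]), array([ 24.28492988,   5.20274102, -35.65669832,   1.8417308 ,
       -27.39595109, -93.75738437])]
-46 [ 48.01194315  15.26338545 -31.03133793   0.         -43.70527662
  -4.01194315]
134 None
-12 [-8.08342459e+00  1.75762039e+01 -3.60498875e+01  2.54444375e-14
 -3.63739086e+01  8.60834246e+01]
78 None
-102 [ -8.08342459  17.57620394 -36.0498875    0.         -36.37390856
  -3.91657541]
168 [-8.08342459e+00  1.75762039e+01 -3.60498875e+01 -2.54444375e-14
 -3.63739086e+01 -9.39165754e+01]
```

Run:
```python
from h import *
o=frame(-AX,H)
robot.reach(N0+AX*.22,o)
robot.servo_line(N0+AX*.09,rate=.15)
print(robot.servo_line(N0+AX*.040,rate=.1,guard=8))
robot.grab(15); s=robot.observe(); print(s["time"],s["tool_pos"],s["grip_width"],s["finger_force"],s["contact_force"])
robot.servo_line(N0+AX*.15,rate=.1)
s=robot.observe(); print(s["time"],s["tool_pos"],s["grip_width"],s["finger_force"],s["contact_force"])
robot.reach(TR+[0,0,.16],[180,0,-12])
print(robot.servo_line(TR+[0,0,.0415],rate=.1,guard=6)); s=robot.observe(); print(s["time"],s["tool_pos"],s["grip_width"])
for n in P: cv2.imwrite(f"pics/{n}1.png",robot.grab_frame(n)[:,:,::-1])
I={n:cv2.imread(f"pics/{n}1.png") for n in P}
c=[(I[n][y:y+65,x:x+80],) for n,x,y in(("side",245,165),("top",222,155),("side",255,295),("top",330,210))]
c=[cv2.resize(k[0],(390,300),interpolation=cv2.INTER_CUBIC) for k in c]
cv2.imwrite("pics/c2.png",np.vstack([np.hstack(c[:2]),np.hstack(c[2:])]))
```

```text
False
5.3167 [0.59107519 0.04986138 0.12305324] 0.02694573708814441 14.988585024839267 [ 0.34740603  0.29725368 -0.04604478]
6.5667 [0.55312044 0.03451994 0.22458629] 0.027170345127208236 14.98873250093311 [ 0.71752528  0.34935131 -0.85477376]
False
9.125 [ 0.42554924 -0.25417612  0.04203773] 0.0268734635190647
```

View pics/c2.png

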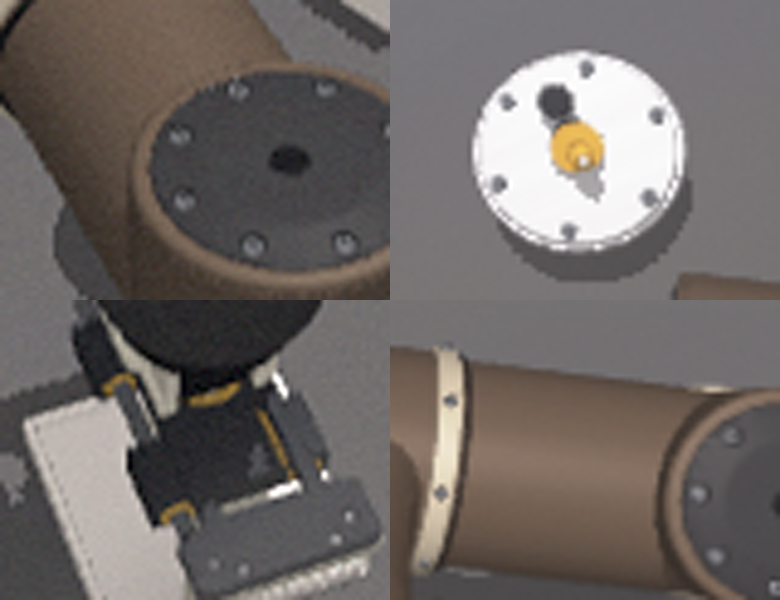

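The cap is gripped above the tray, and the nipple is bare in the top view: crop (580,150), about px (261,187.5). Now I set the cap down and look again.

Run:
```python
from h import *
print(robot.servo_line(TR+[0,0,.0365],rate=.04,guard=3),robot.observe()["tool_pos"])
robot.release(); robot.servo_line(TR+[0,0,.16],rate=.2)
robot.reach([.4628,.2275,.20],[180,0,-46])
print(robot.observe()["time"])
I={n:robot.grab_frame(n) for n in P}
for n in P: cv2.imwrite(f"pics/{n}2.png",I[n][:,:,::-1])
print("cap",blobs(I["side"],(0,150,90),(8,255,255),(250,290,345,385)),blobs(I["top"],(0,150,90),(8,255,255),(330,215,400,280)))
c=[(I[n][y:y+h,x:x+w],) for n,x,y,w,h in(("side",245,165,80,65),("top",240,168,40,32),("side",255,295,80,65),("top",170,195,80,65))]
c=[cv2.resize(k[0],(390,300),interpolation=cv2.INTER_CUBIC) for k in c]
cv2.imwrite("pics/c3.png",np.vstack([np.hstack(c[:2]),np.hstack(c[2:])])[:,:,::-1])
```

```text
True [ 0.42634289 -0.25454232  0.03743485]
13.075
cap [([293.89, 330.97], 174, [288, 323, 13, 19])] [([365.14, 246.51], 72, [360, 243, 11, 9])]
```

View pics/c3.png

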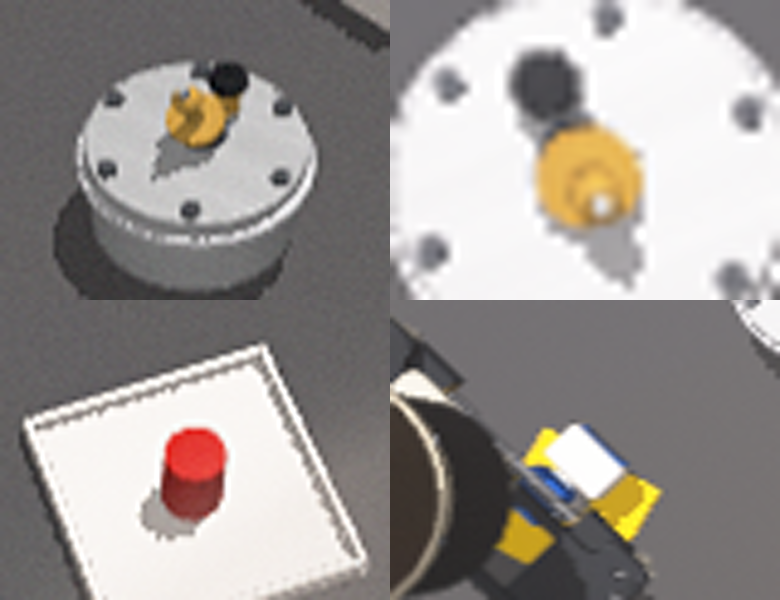

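The cap stands upright in the tray, at side crop (195,470). The bare nipple shows its collar at top px (260.1,186.4) and its pin tip at (261.3,189.3). In the side view the tip is at about (282.5,185.4). I refine the nipple's axis from these points.

Run:
```python
from h import *
I={n:cv2.imread(f"pics/{n}2.png")[:,:,::-1].copy() for n in P}
for n,b in(("side",(255,165,315,230)),("top",(240,168,280,200))):
    print(n,blobs(I[n],(12,90,60),(28,255,255),b))
    print(" pin",blobs(I[n],(0,0,150),(179,110,255),(277,178,288,190) if n=="side" else (258,186,266,193),1))
t=onz("top",(261.3,189.3),.1269);s=onz("side",(282.5,185.4),.1269)
print("tip",t,s,"orig",t-AX*.044,s-AX*.044)
c=onz("top",(260.07,186.4),.0906);d=onz("side",(285,190.2),.0906);print("collar",c,d,"orig",c-AX*.005,d-AX*.005)
```

```text
side [([285.45, 189.93], 134, [279, 184, 15, 13])]
 pin [([280.54, 182.99], 67, [277, 179, 11, 11])]
top [([259.75, 186.3], 88, [255, 181, 11, 11])]
 pin [([262.48, 190.76], 21, [258, 188, 8, 5])]
tip [0.59120088 0.04932628 0.1269    ] [0.58951879 0.04467483 0.1269    ] orig [0.60633299 0.05544005 0.08603876] [0.60465089 0.05078859 0.08603876]
collar [0.60378208 0.05460868 0.0906    ] [0.60464745 0.05507708 0.0906    ] orig [0.60550164 0.05530342 0.08595668] [0.60636701 0.05577183 0.08595668]
```

```bash
sed -i 's/^LEAN=.*/LEAN=np.radians(202); N0=np.array([.6056,.0553,.086])/' h.py
python3 - <<'E'
from h import *
def st():
    s=robot.observe();print(round(s["time"],2),s["tool_pos"].round(4),s["orientation"].round(2),round(s["grip_width"],4),round(s["finger_force"],1),s["contact_force"].round(2))
print(robot.servo_line([.4628,.2275,.085],rate=.12,guard=8));st()
robot.grab(45);st()
robot.servo_line([.4628,.2275,.24],rate=.2);st()
o=frame(-AX,H)
robot.reach(N0+AX*(.081+.075),o);st()
robot.servo_line(N0+AX*(.081+.050),rate=.08);st()
I={n:robot.grab_frame(n) for n in P}
for n in P: cv2.imwrite(f"pics/{n}3.png",I[n][:,:,::-1])
c=[(I[n][y:y+h,x:x+w],) for n,x,y,w,h in(("side",235,125,100,100),("top",220,145,80,80))]
c=[cv2.resize(k[0],(400,400),interpolation=cv2.INTER_CUBIC) for k in c]
cv2.imwrite("pics/c4.png",np.hstack(c)[:,:,::-1])
E
```

```text
False
14.28 [0.4632 0.2278 0.0856] [-1.7994e+02 -1.0000e-02 -4.5990e+01] 0.0873 0.0 [ 0.32 -0.59 -0.  ]
15.26 [0.463  0.2277 0.0853] [-1.7997e+02 -1.0000e-02 -4.5990e+01] 0.0279 46.4 [-0.09  0.1   3.14]
16.18 [0.462  0.227  0.2385] [ 1.7986e+02  3.0000e-02 -4.6020e+01] 0.0277 46.2 [-0.07  0.6  -1.53]
17.59 [0.5518 0.0338 0.2304] [-179.98  -21.71   21.95] 0.0279 46.2 [-0.   -0.04 -1.6 ]
18.06 [0.5605 0.0373 0.2072] [179.99 -21.7   22.02] 0.0277 46.2 [ 0.66  0.3  -1.87]
```

View pics/c4.png

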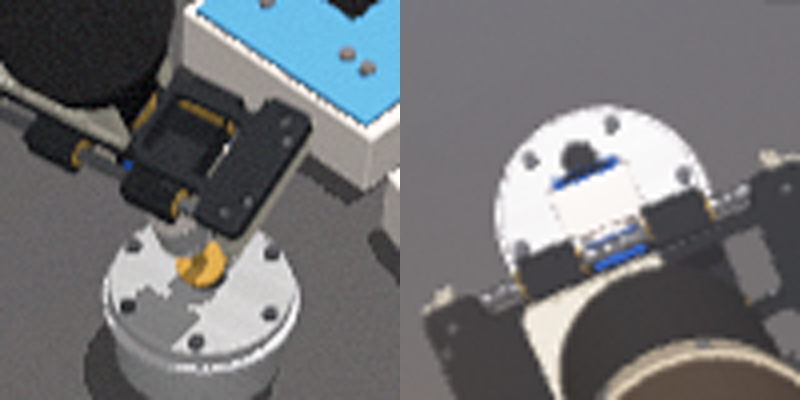

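The side view at crop (185,240) shows the coupler rim just over the pin tip and in line with the nipple's axis. The box points over the knob with room to spare, so I insert.

```bash
cat >> h.py <<'E'
Rm=Rn.from_euler("xyz",frame(-AX,H),degrees=True).as_matrix()
def st():
    s=robot.observe();l=Rm.T@(s["tool_pos"]-N0);f=Rm.T@s["contact_force"];print(round(s["time"],2),"rim in tool xy, s [mm]",(l[:2]*1e3).round(1),round((-l[2]-.081)*1e3,1),"F tool",f.round(1),s["orientation"].round(1),round(s["grip_width"],4),"T",(Rm.T@s["ft_torque"]).round(2));return s
E
python3 - <<'E'
from h import *
for t in(.030,.022):
    print(t,robot.servo_line(N0+AX*(.081+t),rate=.03,guard=8));st()
E
```

```text
0.03 False
18.98 rim in tool xy, s [mm] [0.1 0. ] 30.0 F tool [-0.7  0.5  1.5] [180.  -21.8  22. ] 0.0277 T [-0.06 -1.56 -0.02]
0.022 True
19.31 rim in tool xy, s [mm] [0.3 0.1] 21.7 F tool [1.4 1.3 2.6] [180.  -21.8  22. ] 0.0277 T [-0.45 -0.37 -0.02]
```

Run:
```python
from h import *
for t in(.017,.013,.009,.005):
    print(t,robot.servo_line(N0+AX*(.081+t),rate=.03,guard=25));st()
```

```text
0.017 False
19.62 rim in tool xy, s [mm] [-0.1 -0.1] 16.3 F tool [1.6 1.1 8.9] [-180.   -21.7   22. ] 0.0278 T [-0.52 -0.17 -0.05]
0.013 False
19.9 rim in tool xy, s [mm] [-0.6 -0.1] 12.6 F tool [0.7 0.4 4.7] [-180.   -21.6   22. ] 0.0276 T [-0.1  -1.07  0.01]
0.009 False
20.18 rim in tool xy, s [mm] [-0.4  0. ] 9.0 F tool [-3.6 -1.4 -3.9] [180.  -21.7  22. ] 0.0277 T [ 0.48 -2.16 -0.  ]
0.005 False
20.47 rim in tool xy, s [mm] [-0.4  0. ] 5.5 F tool [-3.4 -2.6 -8.6] [180.  -21.7  22. ] 0.0277 T [ 0.83 -2.76  0.  ]
```

Run:
```python
from h import *
print(robot.servo_line(N0+AX*(.081+.0035),rate=.01,guard=20));st();robot.wait(.5);st()
I={n:robot.grab_frame(n) for n in P}
print("cap",blobs(I["side"],(0,150,90),(8,255,255),(250,290,345,385)))
c=[(I[n][y:y+h,x:x+w],) for n,x,y,w,h in(("side",235,125,100,100),("top",220,145,80,80))]
c=[cv2.resize(k[0],(400,400),interpolation=cv2.INTER_CUBIC) for k in c]
cv2.imwrite("pics/c5.png",np.hstack(c)[:,:,::-1])
```

```text
True
20.68 rim in tool xy, s [mm] [-0.4  0. ] 5.5 F tool [-2.  -2.3 -8.7] [180.  -21.7  22. ] 0.0279 T [ 1.08 -1.87 -0.07]
21.18 rim in tool xy, s [mm] [-0.4  0. ] 5.5 F tool [-1.  -2.1 -8.4] [180.  -21.7  22. ] 0.028 T [ 1.01 -1.76 -0.04]
cap [([293.79, 330.5], 160, [288, 323, 13, 19])]
```

View pics/c5.png

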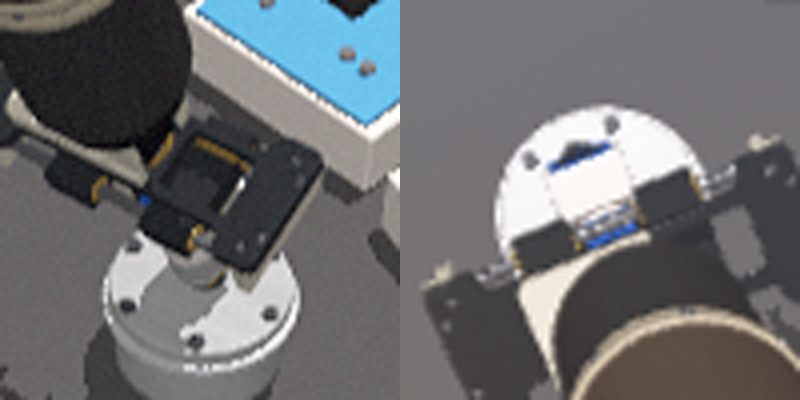

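The coupler sits down over the nipple with its rim at the collar. It reads s≈5.5 mm, about 10 N of spring force, stable over 0.5 s. The cap is still in the tray, so I hand in.

Run:
```python
from h import *
print(robot.sign_off());st()
```

```text
the job is handed in; nothing more can be done
None
the job is handed in; nothing more can be done
```

The job is handed in: the red cap stands in the white tray, and the tester is snapped onto the nipple and held pushed home, rim within about 0.5 mm of the collar with about 10 N on the spring; sign-off returned no verdict.

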